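# Run the hold-down nut onto a battery cradle

## Task

Fit the big hex nut on the threaded post of the battery cradle: set it flange down over the post, turn it gently backward (anticlockwise from above) until it drops into the thread start, then run it forward (clockwise) all the way down until its flange sits flush on the hold-down bar, and let go. Do not force it: if it jams it is not in the thread. Leave the meter and the tools where they lie.

Things in the scene. Friction and masses are not known exactly. Their poses are not given: they have to be found in the camera images.
- nut_center (a point): Plain steel hex nut, 30 mm high, about 0.25 kg, loose, flange down on the table. Point: its centre, on its axis, 15 mm above its underside; z is its axis, x is square to one of the six flats (one every 60 degrees). Hex 50 mm across flats, 58 across corners, from 5 to 30 mm above the underside; below it a round flange 62 mm across, 5 mm thick.
- nut_bore (a point): Point on the nut's axis 8 mm above its underside, axes as nut_center. The bore, 35 mm, is open at both ends; at this height it has three round thread lugs, 4.4 mm thick, at 0, 120 and 240 degrees from x, reaching in to 11.5 mm from the axis.
- post_foot (a point): Point on the axis of the upright threaded post, level with the top of the steel hold-down bar (round pad 72 mm across), 106 mm above the table; x runs along the bar to the battery. Height of the nut's underside above it: 25 mm on the stop teeth, 21 on the crown, 12 dropped into the thread start, 0 home. Within 100 mm nothing but the post rises more than 4 mm above it.
- crown (a point): Point on the post axis level with the thread's flat top, the crown, 27 mm above post_foot. Three notches, 120 degrees apart, 32 degrees wide, are the thread starts; their angle is not known. On each notch's anticlockwise side stands a narrow tooth 4 mm tall: turned clockwise on the crown the lugs jam on it; turned anticlockwise (120 degrees at most) they drop 9 mm and stop.
- post_tip (a point): Top of the post, 46 mm above post_foot: a smooth nose 20 mm thick, its top 9 mm tapering to 9 mm. Below the crown is a three-start right-hand thread 32 mm across: the nut sinks 30 mm per full clockwise turn (play 1.6 mm axial, 1.5 mm sideways), 150 to 170 degrees from the drop to home, and mostly stays where it is left.
- meter_center (a point): Black hand-held meter, 75 x 150 x 34 mm, lying loose on the table; its centre. A bystander.
- wrench_mid (a point): Loose wrench lying on the table; a point on it. A bystander.
- screwdriver_mid (a point): Loose screwdriver lying on the table; a point on it. A bystander.
There are look-alikes about, which are no part of the job. Of the things like the part that bears nut_center, leave any that is orange; of the rest the larger one is meant.

How it is judged:
On the way:
1. the nut has dropped into the thread start: upright round the post, its underside less than 16 mm above the bar (horizontal distance between nut_center and post_foot below 0.004 m and z of nut_center in the frame of post_foot below 0.031 m and angle between nut_center's own z axis and vertical below 0.12 rad), for 0.1 s.
At the end, for the whole second after the job is handed in: The nut is on the post, its axis within 3 mm of the post's, upright within 0.06 rad, its underside within 1.5 mm of the bar, at rest and released (horizontal distance between nut_center and post_foot below 0.003 m and z of nut_center in the frame of post_foot below 0.0165 m and angle between nut_center's own z axis and vertical below 0.06 rad and linear speed of nut below 0.01 m/s); the robot touches nothing.
It fails at once if the nut, not yet seated (underside more than 2.5 mm above the bar), is pressed or forced against the post with more than 120 N (contact force between nut and cradle above 120 N and z of nut_center in the frame of post_foot above 0.0175 m).
It fails at once if the meter, the wrench or the screwdriver is moved more than 20 mm (distance of any of meter_center, wrench_mid, screwdriver_mid from where it was at the start of the episode above 0.02 m).
It also fails if it takes over 61 s, if anything falls off the work surface, if the arm or the gripper's body presses on something with over 40 N, if the wrist force passes 120 N, or if a joint passes its speed limit or range.

## Robot

A 7-joint arm with a two-finger parallel gripper is mounted at the origin on the work surface. World frame = base frame: x ahead of the robot, y to its left, z up, the work surface at z = 0. Lengths are in m, angles in rad, forces in N, time in s.
With the tool pointing down it reaches from about 0.4 to 0.85 m from the base axis. Payload 10.4 kg.
Tool frame: the origin (TCP) lies between the finger pads; the fingertips stand manip.finger_overhang ahead of it and the grasp point (between the pads) lies 11 mm behind it (manip.finger_overhang is the distance from the TCP to the fingertips, in m); x points along the fingers, z is the direction in which the jaws open and shut, and the axes are right-handed (so a half turn about x gives the same grasp; the last joint's range is limited). The gripper opens to 85 mm and grips with 20 to 120 N. Pads are 22 mm wide; open, the fingers measure 114 mm over their backs; the gripper's body (76 mm by 85 mm) begins 54 mm behind the grasp point. The pads swing forward as they close: fully open they stand 13 mm farther back than shut.
Start: joints at [1.277, 0.332, -0.065, 1.46, 0.022, 1.35, -0.088], TCP at [0.167, -0.602, 0.239] pointing down, gripper open.
Joint ranges: [-2.6, 2.6], [-0.5, 2.12], [-1.47, 1.34], [0.16, 2.42], [-1.27, 4.41], [0.06, 2.06], [-2.6, 2.6]. Speed limits (rad/s): [2.22, 2.22, 2.79, 2.79, 3.14, 3.14, 3.14].

## Interface

Orientations are given as a unit quaternion [x, y, z, w].
In Python, from workcell import get_obs, camera, workorder, manip gives the robot as it stands. The module is installed in compiled form; this text tells all that it offers.
- The arm moves only by the tool play_rows, never from a script. Its argument "increments" is text: rows parted by semicolons, each of 4 numbers parted by spaces: the shift along the tool's x, y, z in m, then the turn about the tool's x in rad. A call has 1 to 20 rows; each row shifts and turns the pose as measured when the row begins, along the tool's axes as they then stand; what a row does not reach is not made up. A row lasts 1/10 s, in which the tool goes at most 50 mm and 8.59 degrees, less where a joint would pass 70% of its speed; a pose out of reach is approached as far as the arm can. A call is refused whole if a number of a shift passes 0.05 or a number of a turn 0.15, either way. A call with a gripper value outside its range is refused whole. "hand" is the gripper command: -1 is fully open, 1 is shut, values between are in proportion, set as the call begins (left out, the last holds). The fingers move at their own pace and stop on an object; "squeeze" is the grip in N (left out, the last holds). Time passes only in rows, so rows that do not move let the fingers close. It gives the time, the measured TCP pose, the force and the opening at its end, in the units of the state.
- get_obs(): the state, without advancing time (a new reading comes with each control period).
- camera(name): name is "scene" or "top" or "wrist"; returns a dict with "img" (480x640x3 uint8, blue, green, red), "fov_y" (degrees; the focal length in pixels is half the picture's height over the tangent of half this angle, whatever the lens; pixels are square), "cx", "cy" (the principal point, pixels), "R" (3x3) and "t" (3): a world point X has camera coordinates R X + t; the wrist camera has in their place "tool_from_camera" (4x4, takes a point from camera to tool coordinates, whose origin is the TCP and whose axes are the tool frame's). Camera axes: x right, y down, z forward; pixel columns grow to the right and rows downward; lengths in m; the calibration is good to about 2 mm. A picture is of the moment at which its call begins: read the wrist's pose just before it. There is no depth.
- workorder.hand_in(): hands the job in, once; it reports no verdict.
The state is a dict: "clock": time; "joint_pos": joint angles; "joint_velocities": joint speeds; "tau": joint torques, N m; "position": TCP position; "ee_rot": TCP orientation; "ft_force": force on the tool from outside, world axes, zero at the start; "torque": the same for the moment, N m; "grip_width": opening from 0.0 (shut) to 1.0 (fully open).
Only numpy, scipy, OpenCV 4.12 (cv2) and the standard library are available. Lean on these libraries where they do the work, as an engineer would, in place of code of your own. Each camera call takes 0.05 s, during which the arm holds its last target.

## Working session

There is one attempt and no reset: what is moved stays moved. The work goes in short steps, Python scripts to look and compute and a tool call to move; the robot and the scene stay as the last step left them, time stands still between calls to the robot, and variables do not carry over. Pictures are saved under pics/ and viewed, and the job is handed in when it is done.

Besides the shell and the picture viewer there is one more tool, called after "Emit:" by a JSON object that holds its "api" and its "payload", one argument or row to a line. play_rows: Moves the arm, as the interface text tells. Its arguments: {"type":"object","properties":{"increments":{"type":"string"},"hand":{"type":"number"},"squeeze":{"type":"number"}},"required":["increments"]}

```bash
mkdir -p pics
cat > h.py <<'E'
import numpy as np, cv2
from workcell import get_obs, camera, workorder, manip
from scipy.spatial.transform import Rotation as Ro
def ray(c,u,v,o=None):
    f=240/np.tan(np.radians(c['fov_y'])/2)
    d=np.array([(u-c['cx'])/f,(v-c['cy'])/f,1.])
    if 'R' in c:
        R=np.array(c['R']);t=np.array(c['t']); return -R.T@t, R.T@d
    T=np.array(c['tool_from_camera']); Rt=Ro.from_quat(o['ee_rot']).as_matrix()
    return np.array(o['position'])+Rt@T[:3,3], Rt@T[:3,:3]@d
def onz(c,u,v,z,o=None):
    p,d=ray(c,u,v,o); return p+d*(z-p[2])/d[2]
def proj(c,X,o=None):
    f=240/np.tan(np.radians(c['fov_y'])/2); X=np.array(X,float)
    if 'R' in c: q=np.array(c['R'])@X+np.array(c['t'])
    else:
        T=np.array(c['tool_from_camera']); Rt=Ro.from_quat(o['ee_rot']).as_matrix()
        q=T[:3,:3].T@(Rt.T@(X-np.array(o['position']))-T[:3,3])
    return c['cx']+f*q[0]/q[2], c['cy']+f*q[1]/q[2]
E
python3 - <<'E'
from h import *
o=get_obs();print({k:np.round(v,3) for k,v in o.items()},manip.finger_overhang)
print(np.round(Ro.from_quat(o['ee_rot']).as_matrix(),3))
for n in['scene','top','wrist']:
    c=camera(n);cv2.imwrite(f'pics/{n}0.png',c['img']);print(n,c['fov_y'],c['cx'],c['cy'],c.get('tool_from_camera'), ray(c,c['cx'],c['cy'],o))
E
```

```text
{'clock': np.float64(0.0), 'joint_pos': array([ 1.277,  0.333, -0.065,  1.461,  0.022,  1.35 , -0.089]), 'joint_velocities': array([ 0.   ,  0.002, -0.   , -0.003, -0.   , -0.   , -0.   ]), 'tau': array([ 1.0000e-03, -6.2544e+01,  4.9000e-02, -3.9159e+01,  1.6000e-02,
        1.0000e-02,  0.0000e+00]), 'position': array([ 0.167, -0.602,  0.239]), 'ee_rot': array([ 0.428,  0.563, -0.428,  0.562]), 'ft_force': array([ 0.096,  0.212, -0.426]), 'torque': array([ 0.01 ,  0.012, -0.025]), 'grip_width': np.float64(1.0)} 0.008
[[-0.     0.964  0.267]
 [ 0.001  0.267 -0.964]
 [-1.    -0.    -0.001]]
scene 57.69607670737521 327.505754592848 240.0056762810653 None (array([ 0.94198423, -0.45244377,  0.76279186]), array([-0.46264613,  0.43074736, -0.77486468]))
top 57.989167652724916 319.7079813827961 243.86169530674036 None (array([ 0.41307683, -0.12874628,  0.92783822]), array([ 0.21998124,  0.01452414, -0.97539597]))
wrist 64.94850015474553 315.5028773374627 237.3974364162723 [[-3.63375943e-04 -3.04873750e-01  9.52392705e-01 -1.34456955e-01]
 [ 6.39368381e-05 -9.52392773e-01 -3.04873748e-01  7.90739367e-02]
 [ 9.99999932e-01 -4.98908073e-05  3.65569285e-04 -1.32932520e-03]
 [ 0.00000000e+00  0.00000000e+00  0.00000000e+00  1.00000000e+00]] (array([ 0.24296114, -0.57962672,  0.37297661]), array([-0.29410413, -0.08063727, -0.95236568]))
```

View pics/scene0.png

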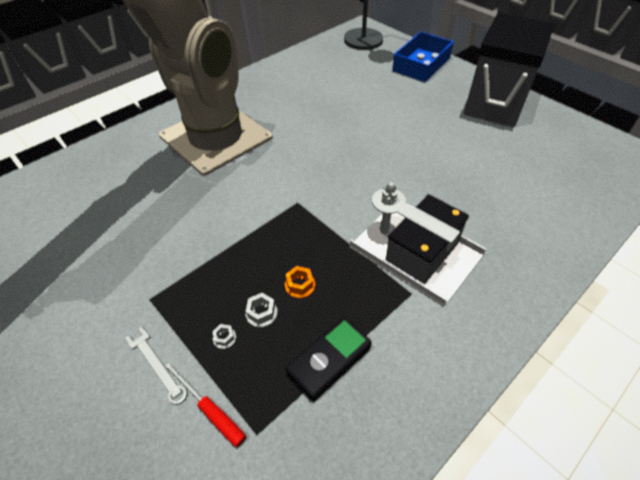

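View pics/top0.png

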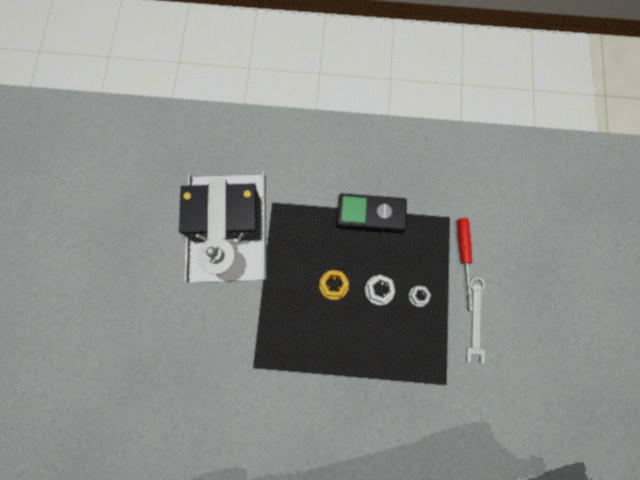

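View pics/wrist0.png

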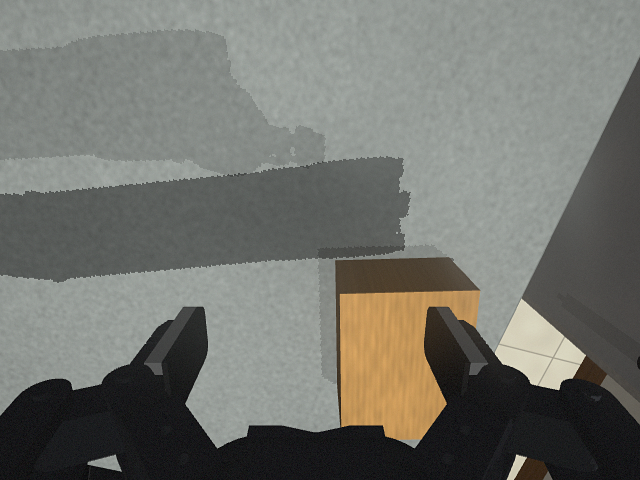

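Scene shows the white large nut at (261,309), orange at (299,282), a small white one at (224,335), post at (390,190). In the top view the nut is at (380,290) and post at (213,254).

Run:
```python
from h import *
ct=camera('top');cs=camera('scene')
for n,c,win in[('top',ct,(350,410,265,315)),('scene',cs,(240,282,285,335))]:
    x0,x1,y0,y1=win; im=c['img'][y0:y1,x0:x1]; m=(im.min(axis=2)>110).astype(np.uint8)
    k,l,st,ce=cv2.connectedComponentsWithStats(m); print(n,st[1:],ce[1:]+[x0,y0])
    ii=cv2.resize(im,None,fx=10,fy=10,interpolation=cv2.INTER_CUBIC);cv2.imwrite(f'pics/{n}_nut.png',ii)
for n,u,v,z in[('t',380,290,.02),('t',334,285,.02),('t',419,296,.02)]: print(onz(ct,u,v,z))
for u,v in[(261,309),(299,282),(224,335)]: print(onz(cs,u,v,.02))
print('meter',onz(ct,373,212,.034),'box',[onz(ct,u,v,.106) for u,v in((213,254),)],onz(cs,390,200,.106))
cv2.imwrite('pics/tp.png',cv2.resize(ct['img'][210:300,170:280],None,fx=7,fy=6.6,interpolation=cv2.INTER_CUBIC))
cv2.imwrite('pics/sp.png',cv2.resize(cs['img'][170:250,350:450],None,fx=7,fy=7,interpolation=cv2.INTER_CUBIC))
```

```text
top [[ 15  10  30  30 519]
 [ 59  28   1   6   6]] [[379.12524085 290.16955684]
 [409.         295.5       ]]
scene [[  5   8  29  33 417]
 [ 19  21  19  21  96]] [[258.33573141 307.64268585]
 [269.72916667 318.4375    ]]
[ 0.52979667 -0.24985139  0.02      ]
[ 0.53199472 -0.15277278  0.02      ]
[ 0.52425364 -0.33197076  0.02      ]
[ 0.53568387 -0.25264158  0.02      ]
[ 0.53898992 -0.15753257  0.02      ]
[ 0.53224206 -0.3371338   0.02      ]
meter [ 0.69465279 -0.2237395   0.034     ] box [array([0.56057717, 0.08729177, 0.106     ])] [0.56119393 0.08230489 0.106     ]
```

View pics/tp.png

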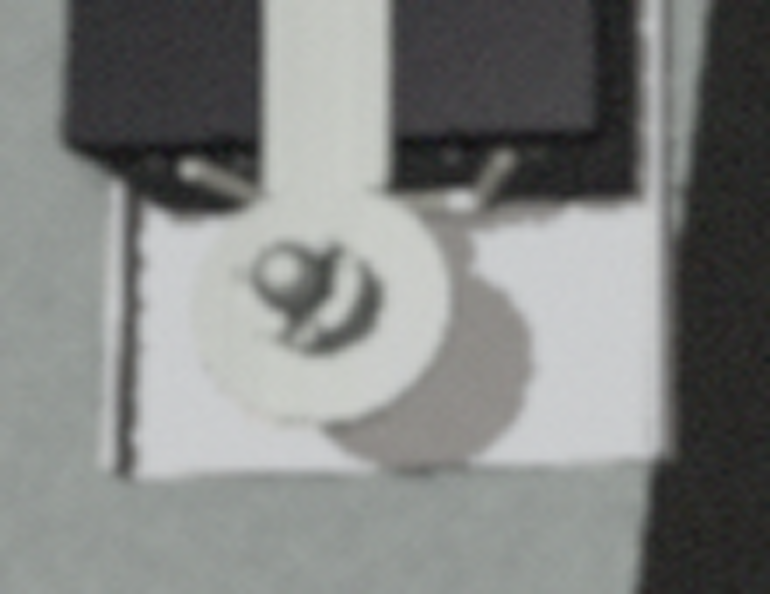

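View pics/sp.png

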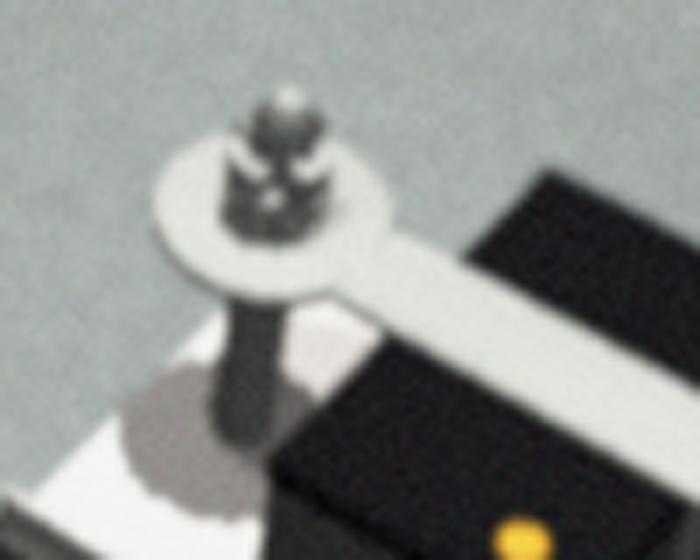

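View pics/top_nut.png

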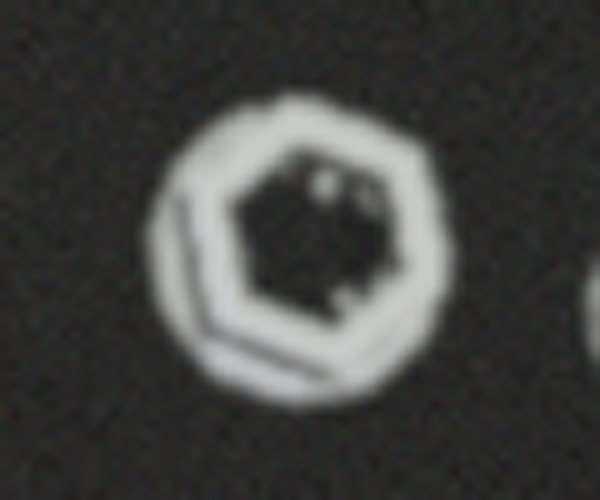

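Emit:
{"api": "play_rows", "payload": {
  "increments": "0.005 0.037 -0.02 0;0.005 0.037 -0.02 0;0.005 0.037 -0.02 0;0.005 0.037 -0.02 0;0.005 0.037 -0.02 0;0.005 0.037 -0.02 0;0.005 0.037 -0.02 0;0.005 0.037 -0.02 0;0.005 0.037 -0.02 0;0.005 0.037 -0.02 0;0.005 0.037 -0.02 0;0.005 0.037 -0.02 0;0 0 0 0;0 0 0 0",
  "hand": -1
}}

```text
clock: 1.65
position: [0.5428, -0.2389, 0.1743]
ee_rot: [0.429, 0.562, -0.43, 0.561]
ft_force: [-0.1, -0.8, 0.1]
grip_width: 1.0
```

Run:
```python
from h import *
o=get_obs();c=camera('wrist');cv2.imwrite('pics/w1.png',c['img'])
print(o['position'],o['joint_pos'],o['clock'],proj(c,[.531,-.2505,.03],o))
print(np.round(Ro.from_quat(o['ee_rot']).as_matrix(),3))
```

```text
[ 0.5427867  -0.23893588  0.17434417] [ 0.64799456  0.3331312  -0.37953535  1.61648392  0.12983002  1.21838987
 -1.06226137] 1.65 (np.float64(327.49910133585064), np.float64(242.30488713132738))
[[-0.002  0.965  0.263]
 [ 0.     0.263 -0.965]
 [-1.    -0.001 -0.   ]]
```

View pics/w1.png

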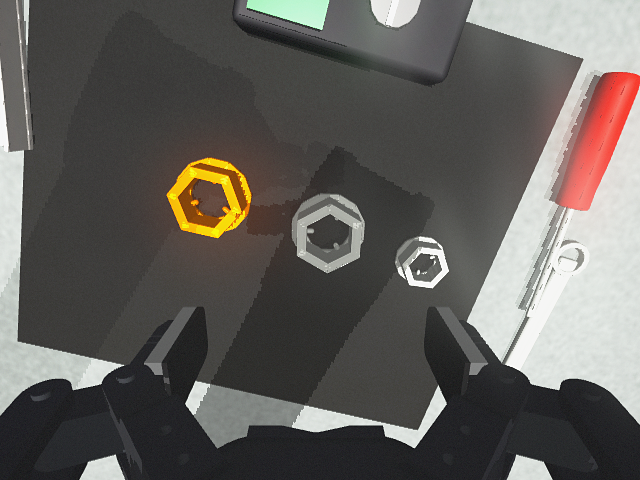

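The wrist view shows the grey target nut at (328,234), with orange left (208,198), small nut right (422,263).

Run:
```python
from h import *
c=camera('wrist')['img']
x0,y0=280,185
cv2.imwrite('pics/w1z.png',cv2.resize(c[y0:y0+95,x0:x0+100],None,fx=6,fy=6,interpolation=cv2.INTER_CUBIC))
```

```text
(no output)
```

View pics/w1z.png

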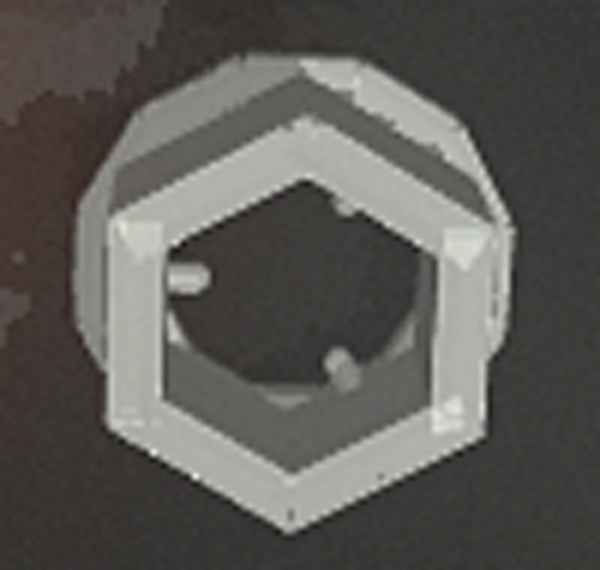

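Run:
```python
from h import *
o=get_obs();c=camera('wrist')
P=np.array([(305,118),(495,225),(487,432),(290,533),(108,427),(110,218)])/6-0.4+[280,185]
W=np.array([onz(c,u,v,.03,o) for u,v in P]);m=W.mean(0);print(m,np.linalg.norm(W-m,axis=1))
R=Ro.from_quat(o['ee_rot']).as_matrix()
print('rel tool',R.T@(m-o['position']))
a=np.degrees(np.arctan2(*( (W-m)[:,[1,0]].T)))
print(a,'fold',(a-a[0])%60, 'corner mean', a[0]+np.mean(((a-a[0]+30)%60)-30))
print('tool y az',np.degrees(np.arctan2(R[1,1],R[0,1])))
# lugs z~.008
for p in [(205,278),(345,213),(350,352)]:
    w=onz(c,p[0]/6-.4+280,p[1]/6-.4+185,.010,o)-m; print(np.linalg.norm(w[:2]),np.degrees(np.arctan2(w[1],w[0])))
```

```text
[ 0.53330481 -0.25171629  0.03      ] [0.0279051  0.02851606 0.0287244  0.02874985 0.02846295 0.02849881]
rel tool [ 0.14459619 -0.0118667   0.00962963]
[  14.33147549  -45.55458194 -104.71311987 -166.57718285  133.80469353
   73.78610047] fold [ 0.          0.11394258  0.95540465 59.09134166 59.47321804 59.45462499] corner mean 14.179564137493156
tool y az 15.199875246984957
0.012323806053104585 101.47288416301694
0.01220191474240351 -19.0223250163014
0.012735394243291226 -126.38805590878125
```

Emit:
{"api": "play_rows", "payload": {
  "increments": "0.02 -0.006 0.005 0.017;0.03 -0.006 0.005 0;0.03 0 0 0;0.02 0 0 0;0 0 0 0",
  "hand": -0.6
}}

```text
clock: 2.3
position: [0.5295, -0.2614, 0.0742]
ee_rot: [0.437, 0.554, -0.439, 0.557]
ft_force: [-0.9, 0.1, 0.4]
grip_width: 0.8
```

```bash
cat > st.py <<'E'
from h import *
import sys
def st(t=None):
    o=get_obs();R=Ro.from_quat(o['ee_rot']).as_matrix()
    print('t',round(o['clock'],2),'p',np.round(o['position'],4),'yaw_y',round(np.degrees(np.arctan2(R[1,1],R[0,1])),2),'tilt',np.round(R[:,0],4),'j',np.round(o['joint_pos'],2),'F',np.round(o['ft_force'],1),'T',np.round(o['torque'],2),'g',round(o['grip_width'],3))
    if t is not None: print('rel tool',np.round(R.T@(np.array(t)-o['position']),4))
    return o,R
E
python3 - <<'E'
from st import *
o,R=st([.5333,-.2517,.011]); c=camera('wrist');cv2.imwrite('pics/w2.png',c['img'])
E
```

```text
t 2.3 p [ 0.5295 -0.2614  0.0742] yaw_y 13.48 tilt [ 0.0017 -0.0057 -1.    ] j [ 0.66  0.42 -0.35  1.72  0.17  1.02 -1.08] F [-0.9  0.1  0.4] T [-0.    0.03 -0.01] g 0.8
rel tool [ 0.0631  0.0059 -0.0089]
```

View pics/w2.png

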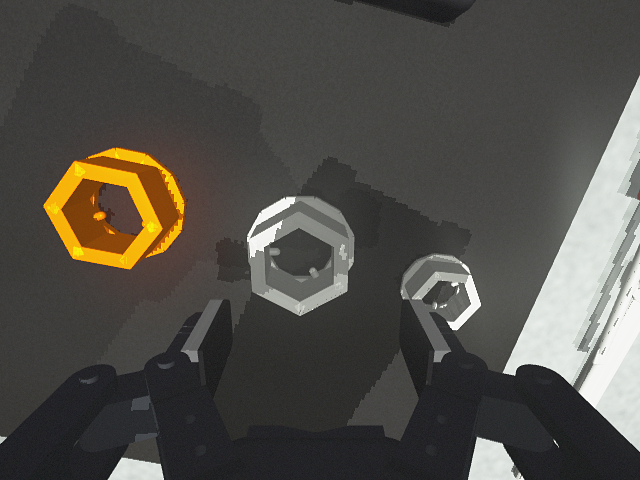

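Run:
```python
from st import *
o,R=st(); c=camera('wrist');im=c['img'][190:325,235:365]
cv2.imwrite('pics/w2z.png',cv2.resize(im,None,fx=4.4,fy=4.4,interpolation=cv2.INTER_CUBIC))
W=np.array([onz(c,u,v,.03,o) for u,v in[(300,227),(349,258),(348,294),(300,315),(252,295),(251,258)]]);m=W.mean(0);print(m,np.linalg.norm(W-m,axis=1))
```

```text
t 2.35 p [ 0.5302 -0.2617  0.0757] yaw_y 13.47 tilt [ 0.0033 -0.0066 -1.    ] j [ 0.66  0.42 -0.35  1.72  0.17  1.02 -1.08] F [-0.3 -0.7 -0.5] T [-0.02  0.04  0.04] g 0.801
[ 0.52896432 -0.25279025  0.03      ] [0.02601726 0.02686882 0.02737908 0.02312977 0.02778437 0.02667443]
```

View pics/w2z.png

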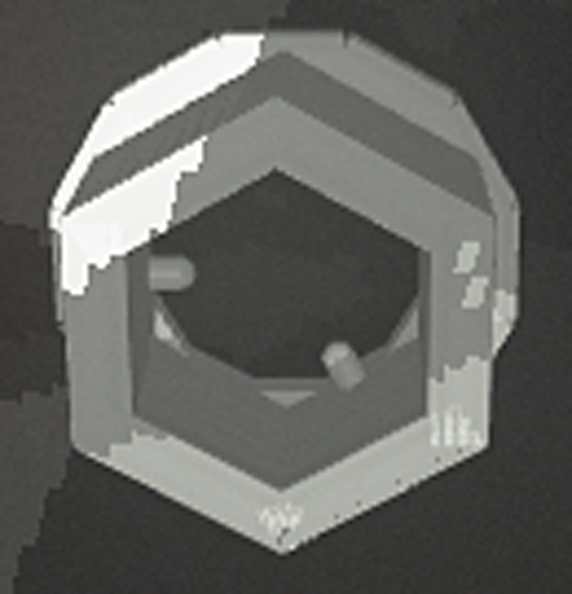

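Run:
```python
from st import *
c=camera('wrist')
o,R=st()
P=np.array([(277,97),(492,212),(487,443),(283,553),(73,445),(60,217)])/4.4-.4+[235,190]
W=np.array([onz(c,u,v,.03,o) for u,v in P]);m=W.mean(0);print(m,np.linalg.norm(W-m,axis=1))
a=np.degrees(np.arctan2(*( (W-m)[:,[1,0]].T)));print(a[0]+np.mean(((a-a[0]+30)%60)-30))
st([*m[:2],.011])
```

```text
t 2.45 p [ 0.5322 -0.2613  0.0779] yaw_y 13.55 tilt [ 0.007  -0.0077 -0.9999] j [ 0.66  0.42 -0.35  1.72  0.17  1.02 -1.08] F [-0.2  0.3  0.3] T [-0.05 -0.02  0.02] g 0.796
[ 0.53541417 -0.2502958   0.03      ] [0.02860593 0.02896546 0.02879965 0.02915992 0.0288841  0.02891888]
13.685194082432425
t 2.45 p [ 0.5322 -0.2613  0.0779] yaw_y 13.55 tilt [ 0.007  -0.0077 -0.9999] j [ 0.66  0.42 -0.35  1.72  0.17  1.02 -1.08] F [-0.2  0.3  0.3] T [-0.05 -0.02  0.02] g 0.796
rel tool [ 0.0668  0.0054 -0.0106]
```

Emit:
{"api": "play_rows", "payload": {
  "increments": "0 0 0 0;0 0.004 -0.008 0;0 0 0 0;0 0 0 0;0 0 0 0"
}}

```text
clock: 2.95
position: [0.5369, -0.2523, 0.0826]
ee_rot: [0.437, 0.55, -0.437, 0.562]
ft_force: [0.1, -0.2, -0.2]
grip_width: 0.799
```

Run:
```python
from st import *
st([.5333,-.2513,.011])
```

```text
t 2.95 p [ 0.5369 -0.2523  0.0826] yaw_y 13.58 tilt [ 0.0133 -0.0107 -0.9999] j [ 0.65  0.41 -0.36  1.72  0.17  1.02 -1.1 ] F [ 0.1 -0.2 -0.2] T [-0.02  0.06 -0.03] g 0.799
rel tool [ 0.0715 -0.004  -0.0028]
```

Emit:
{"api": "play_rows", "payload": {
  "increments": "0 0 0 0;0 0 0 0;0 0 0 0;0 0 0 0;0 0 0 0"
}}

```text
clock: 3.45
position: [0.5367, -0.2526, 0.0825]
ee_rot: [0.437, 0.55, -0.438, 0.561]
ft_force: [-0.5, 0.1, 0.9]
grip_width: 0.799
```

Run:
```python
from st import *
o,_=st([.5333,-.2513,.011]);print(o['joint_velocities'])
camera('wrist');o,_=st();camera('wrist');o,_=st();print(o['joint_velocities'])
```

```text
t 3.45 p [ 0.5367 -0.2526  0.0825] yaw_y 13.56 tilt [ 0.013  -0.0107 -0.9999] j [ 0.65  0.41 -0.36  1.72  0.17  1.02 -1.1 ] F [-0.5  0.1  0.9] T [0.03 0.01 0.01] g 0.799
rel tool [ 0.0714 -0.0037 -0.003 ]
[ 1.85643323e-05  3.77860543e-04 -3.88043429e-04  1.68482048e-03
 -3.59495624e-04  7.54043402e-04  5.66053654e-04]
t 3.5 p [ 0.5367 -0.2526  0.0825] yaw_y 13.56 tilt [ 0.013  -0.0107 -0.9999] j [ 0.65  0.41 -0.36  1.72  0.17  1.02 -1.1 ] F [ 0.1 -0.8 -0.6] T [ 0.02 -0.    0.06] g 0.802
t 3.55 p [ 0.5367 -0.2526  0.0825] yaw_y 13.57 tilt [ 0.013  -0.0107 -0.9999] j [ 0.65  0.41 -0.36  1.72  0.17  1.02 -1.1 ] F [-0.5 -0.3 -0.8] T [ 0.04 -0.04  0.  ] g 0.798
[-6.49144660e-04 -1.84860133e-03  1.49530997e-04 -9.34971678e-06
 -7.97248428e-04  1.39134199e-03 -9.28615445e-04]
```

Emit:
{"api": "play_rows", "payload": {
  "increments": "0.005 -0.001 -0.001 0;0.01 -0.001 -0.001 0;0.012 -0.001 -0.001 0;0.012 0 0 0;0.01 0 0 0;0.007 0 0 0;0.004 0 0 0;0 0 0 0;0 0 0 0;0 0 0 0"
}}

```text
clock: 4.55
position: [0.5328, -0.2505, 0.0156]
ee_rot: [0.437, 0.55, -0.438, 0.561]
ft_force: [-0.1, -0.9, -1.0]
grip_width: 0.796
```

Run:
```python
from st import *
st([.5333,-.2513,.011]);c=camera('wrist');cv2.imwrite('pics/w3.png',c['img'])
```

```text
t 4.55 p [ 0.5328 -0.2505  0.0156] yaw_y 13.57 tilt [ 0.011  -0.0096 -0.9999] j [ 0.64  0.49 -0.34  1.77  0.21  0.9  -1.13] F [-0.1 -0.9 -1. ] T [ 0.05  0.04 -0.02] g 0.796
rel tool [0.0046 0.0002 0.0009]
```

View pics/w3.png

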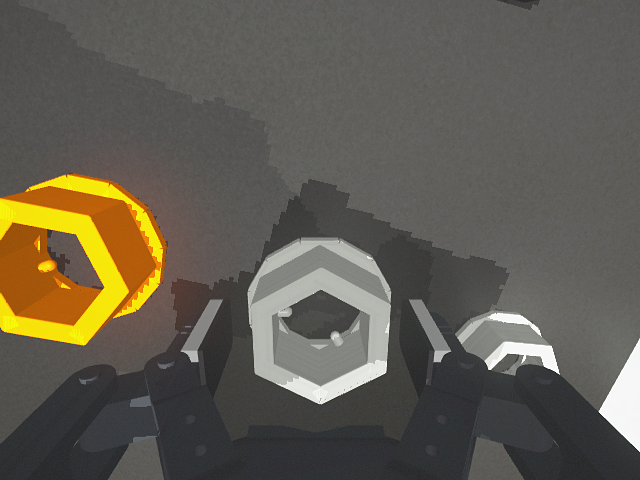

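Nut centred between the pads (hex centre about (320,335)). Lowering the last bit and closing.

Emit:
{"api": "play_rows", "payload": {
  "increments": "0.004 0 0 0;0.001 0 0 0;0 0 0 0;0 0 0 0"
}}

```text
clock: 5.0
position: [0.5335, -0.2508, 0.0112]
ee_rot: [0.437, 0.55, -0.438, 0.561]
ft_force: [-0.1, 0.1, 0.7]
grip_width: 0.799
```

Emit:
{"api": "play_rows", "payload": {
  "increments": "0 0 0 0;0 0 0 0;0 0 0 0;0 0 0 0;0 0 0 0;0 0 0 0;0 0 0 0;0 0 0 0",
  "hand": 1,
  "squeeze": 60
}}

```text
clock: 5.8
position: [0.5338, -0.251, 0.0117]
ee_rot: [0.437, 0.549, -0.438, 0.562]
ft_force: [-0.3, 0.4, 0.7]
grip_width: 0.576
```

Run:
```python
from st import *
st([.5333,-.2513,.011]);c=camera('wrist');cv2.imwrite('pics/w4.png',c['img'])
```

```text
t 5.8 p [ 0.5338 -0.251   0.0117] yaw_y 13.56 tilt [ 0.0132 -0.0107 -0.9999] j [ 0.63  0.5  -0.34  1.77  0.21  0.89 -1.13] F [-0.3  0.4  0.7] T [0.06 0.04 0.05] g 0.576
rel tool [ 0.0007 -0.0005  0.0002]
```

View pics/w4.png

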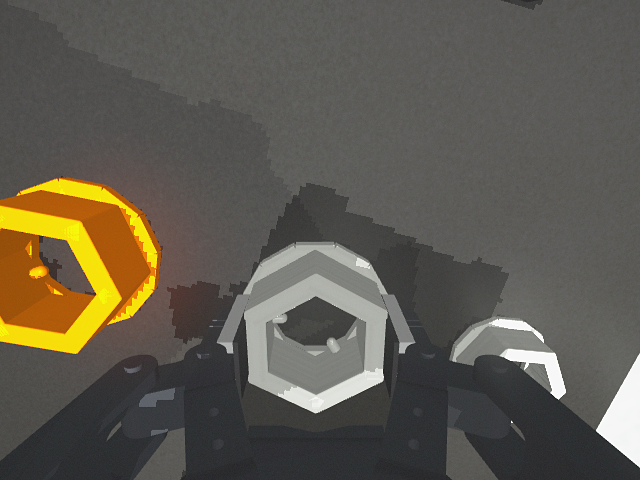

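Emit:
{"api": "play_rows", "payload": {
  "increments": "-0.005 0 0 0;-0.015 0 0 0;-0.025 0 0 0;-0.03 0 0 0;-0.03 0 0 0;-0.03 0 0 0;-0.025 0 0 0;-0.015 0 0 0;-0.01 0 0 0;-0.005 0 0 0;0 0 0 0;0 0 0 0;0 0 0 0"
}}

```text
clock: 7.15
position: [0.5287, -0.2469, 0.2153]
ee_rot: [0.437, 0.551, -0.437, 0.561]
ft_force: [-0.1, 0.1, -3.4]
grip_width: 0.572
```

Run:
```python
from st import *
st([.47,.075,.205])
```

```text
t 7.15 p [ 0.5287 -0.2469  0.2153] yaw_y 13.67 tilt [ 0.0113 -0.0095 -0.9999] j [ 0.67  0.27 -0.38  1.61  0.11  1.27 -1.05] F [-0.1  0.1 -3.4] T [-0.03  0.08  0.03] g 0.572
rel tool [ 0.0065  0.0189 -0.3267]
```

Emit:
{"api": "play_rows", "payload": {
  "increments": "0 0.001 -0.01 0;0 0.002 -0.02 0;0 0.002 -0.03 0;0 0.002 -0.035 0;0 0.002 -0.035 0;0 0.002 -0.035 0;0 0.002 -0.035 0;0 0.002 -0.035 0;0 0.002 -0.03 0;0 0.001 -0.025 0;0 0.001 -0.015 0;0 0 -0.01 0;0 0 -0.005 0;0 0 0 0;0 0 0 0;0 0 0 0"
}}

```text
clock: 8.75
position: [0.4569, 0.0973, 0.2061]
ee_rot: [0.431, 0.555, -0.436, 0.562]
ft_force: [-0.3, -0.5, -1.5]
grip_width: 0.579
```

Run:
```python
from st import *
o,R=st([.56,.085,.205]);c=camera('wrist');cv2.imwrite('pics/w5.png',c['img'])
print(proj(c,[.56,.085,.152],o),proj(c,[.56,.085,.106],o))
```

```text
t 8.75 p [0.4569 0.0973 0.2061] yaw_y 14.38 tilt [ 0.0032 -0.0106 -0.9999] j [ 0.34  0.05 -0.66  1.88  0.04  1.23 -1.66] F [-0.3 -0.5 -1.5] T [ 0.08 -0.03  0.01] g 0.579
rel tool [0.0016 0.0968 0.0375]
(np.float64(397.9712078278875), np.float64(76.57653940081548)) (np.float64(380.5274313611313), np.float64(84.66356206327796))
```

View pics/w5.png

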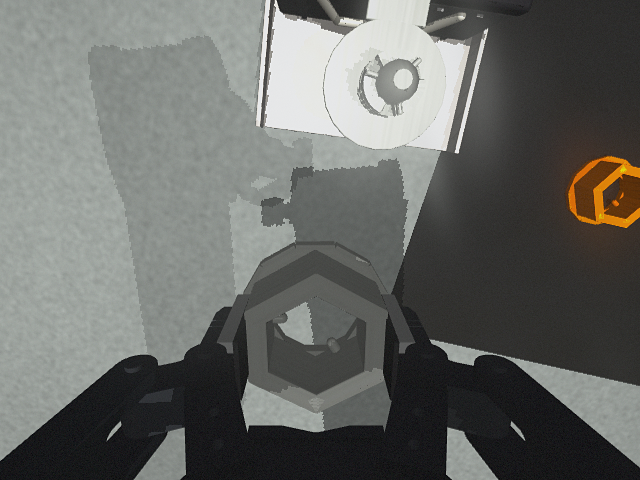

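Run:
```python
from st import *
c=camera('wrist')['img']
cv2.imwrite('pics/w5z.png',cv2.resize(c[10:160,315:455],None,fx=4,fy=4,interpolation=cv2.INTER_CUBIC))
cv2.imwrite('pics/w5zz.png',cv2.resize(c[40:130,345:435],None,fx=6.6,fy=6.6,interpolation=cv2.INTER_CUBIC))
```

```text
(no output)
```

View pics/w5z.png

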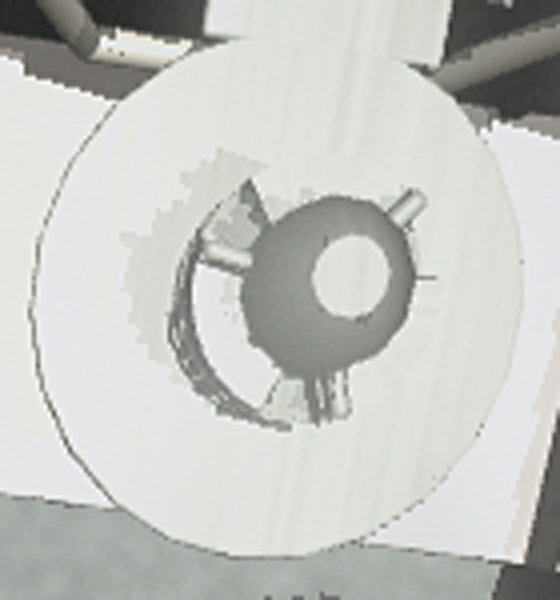

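View pics/w5zz.png

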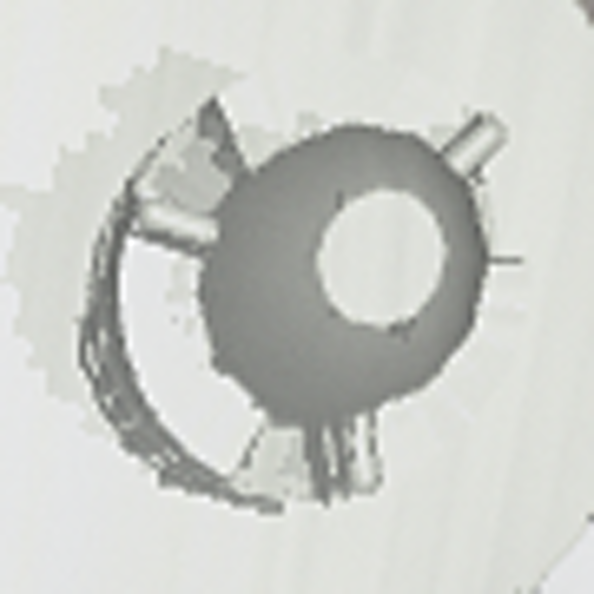

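Run:
```python
from st import *
from scipy.optimize import least_squares
c=camera('wrist');o,R=st()
pts=np.array([(32,300),(110,103),(521,270),(500,420),(400,530),(280,557),(150,530),(60,420),(490,150),(60,185)])/4-.4+[315,10]
W=np.array([onz(c,u,v,.106,o) for u,v in pts])
s=least_squares(lambda p:np.hypot(W[:,0]-p[0],W[:,1]-p[1])-p[2],[.56,.085,.036]);print('pad',s.x,np.round(s.fun*1e3,1))
t=onz(c,352/4-.4+315,277/4-.4+10,.152,o);print('tip',t)
ctr=s.x[:2]
ctr=(ctr+t[:2])/2
for name,a,b in[('L',(135,215),(215,235)),('B',(365,490),(360,420)),('R',(498,130),(450,170))]:
    q=[onz(c,u/6.6-.4+345,v/6.6-.4+40,.137,o)[:2]-ctr for u,v in(a,b)]
    print(name,[(round(np.hypot(*x)*1e3,1),round(np.degrees(np.arctan2(x[1],x[0])),1)) for x in q])
```

```text
t 8.9 p [0.457  0.0974 0.2061] yaw_y 14.37 tilt [ 0.0032 -0.0104 -0.9999] j [ 0.34  0.05 -0.66  1.88  0.04  1.23 -1.66] F [-0.4 -0.5 -1.9] T [ 0.01  0.04 -0.01] g 0.57
pad [0.5594618  0.08243233 0.03594225] [ 0.1  0.8 -1.   1.   1.1 -0.8 -0.  -0.7 -0.5  0.1]
tip [0.55964452 0.08265976 0.152     ]
L [(np.float64(16.3), np.float64(88.3)), (np.float64(10.0), np.float64(86.2))]
B [(np.float64(15.5), np.float64(-154.2)), (np.float64(10.3), np.float64(-152.5))]
R [(np.float64(15.4), np.float64(-33.0)), (np.float64(11.0), np.float64(-31.6))]
```

Emit:
{"api": "play_rows", "payload": {
  "increments": "0 0 0 -0.05;0 0 0 -0.1;0 0 0 -0.15;0 0 0 -0.15;0 0 0 -0.15;0 0 0 -0.15;0 0 0 -0.15;0 0 0 -0.15;0 0 0 -0.15;0 0 0 -0.15;0 0 0 -0.15;0 0 0 -0.15;0 0 0 -0.15;0 0 0 -0.15;0 0 0 -0.1;0 0 0 -0.05;0 0 0 0;0 0 0 0"
}}

```text
clock: 10.7
position: [0.4594, 0.0901, 0.2056]
ee_rot: [-0.276, 0.653, 0.269, 0.652]
ft_force: [-0.5, -0.4, -1.1]
grip_width: 0.571
```

Run:
```python
from st import *
st([.5595,.0825,.195]);c=camera('wrist');cv2.imwrite('pics/w6.png',c['img'])
```

```text
t 10.7 p [0.4594 0.0901 0.2056] yaw_y 135.36 tilt [ 0.0021 -0.0098 -1.    ] j [ 0.4   0.05 -0.71  1.87  0.05  1.23  0.47] F [-0.5 -0.4 -1.1] T [ 0.01  0.02 -0.01] g 0.571
rel tool [ 0.0109 -0.0765  0.065 ]
```

View pics/w6.png

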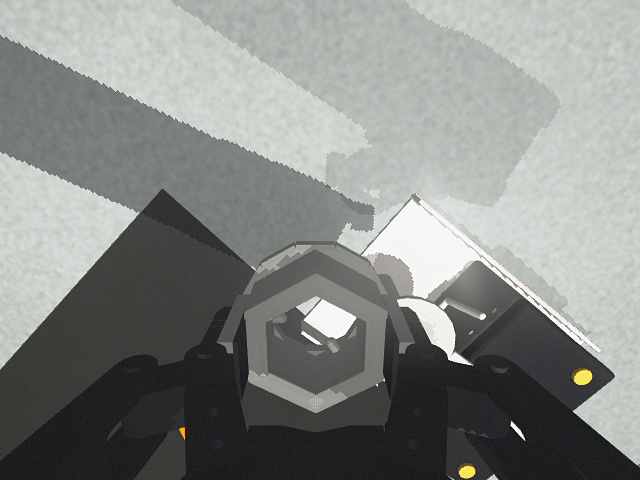

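Emit:
{"api": "play_rows", "payload": {
  "increments": "0 0 0 -0.06;0 0 0 -0.13;0 0 0 -0.15;0 0 0 -0.15;0 0 0 -0.13;0 0 0 -0.1;0 0 0 -0.05;0 0 0 0;0 0 0 0;0 0 0 0"
}}

```text
clock: 11.75
position: [0.4596, 0.0894, 0.2056]
ee_rot: [0.503, -0.502, -0.497, -0.498]
ft_force: [0.3, -0.5, -2.9]
grip_width: 0.571
```

Run:
```python
from st import *
st([.5595,.0825,.195]);c=camera('wrist')['img']
cv2.imwrite('pics/w7z.png',cv2.resize(c[235:420,225:410],None,fx=3.2,fy=3.2,interpolation=cv2.INTER_CUBIC))
```

```text
t 11.75 p [0.4596 0.0894 0.2056] yaw_y -179.98 tilt [ 0.0019 -0.0097 -1.    ] j [ 0.43  0.06 -0.74  1.87  0.05  1.23  1.25] F [ 0.3 -0.5 -2.9] T [ 0.04  0.02 -0.01] g 0.571
rel tool [ 0.0109 -0.0999 -0.0068]
```

View pics/w7z.png

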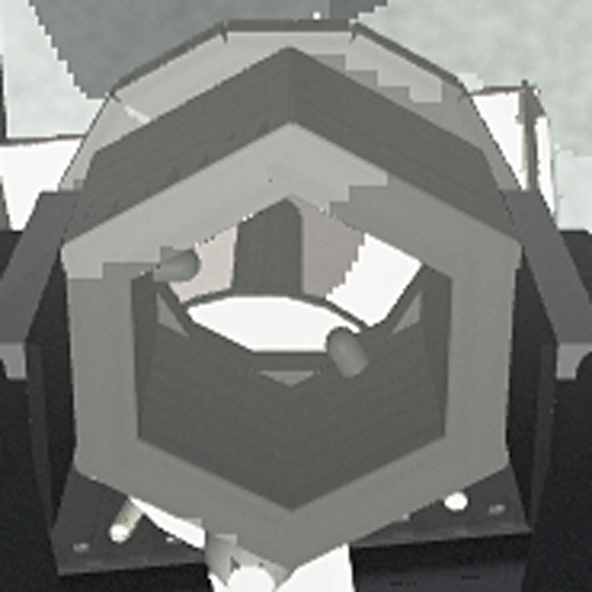

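Run:
```python
from st import *
c=camera('wrist');T=np.array(c['tool_from_camera']);f=240/np.tan(np.radians(c['fov_y'])/2)
P=np.array([(290,125),(518,243),(506,465),(290,568),(76,466),(64,250)])/3.2-.3+[225,235]
for X in(-.0183,-.0163,-.0203):
    q=[]
    for u,v in P:
        d=T[:3,:3]@[(u-c['cx'])/f,(v-c['cy'])/f,1];p=T[:3,3];q.append(p+d*(X-p[0])/d[0])
    q=np.array(q);m=q.mean(0);print(X,np.round(m,4),np.round(np.linalg.norm(q-m,axis=1),4))
o,R=st()
ax=Ro.from_euler('z',0).as_matrix()
```

```text
-0.0183 [-0.0183 -0.0009  0.0015] [0.0284 0.0285 0.0284 0.0286 0.0284 0.0281]
-0.0163 [-0.0163 -0.0022  0.0015] [0.0288 0.029  0.0289 0.0291 0.0289 0.0285]
-0.0203 [-0.0203  0.0004  0.0015] [0.0279 0.028  0.0279 0.0281 0.0279 0.0276]
t 11.85 p [0.4596 0.0894 0.2056] yaw_y -179.94 tilt [ 0.002  -0.0097 -1.    ] j [ 0.43  0.06 -0.74  1.87  0.05  1.23  1.25] F [-0.  -0.1 -2.1] T [ 0.05  0.02 -0.  ] g 0.571
```

Emit:
{"api": "play_rows", "payload": {
  "increments": "0.001 -0.004 0 0;0.001 -0.01 -0.001 0;0.002 -0.016 -0.001 0;0.002 -0.02 -0.001 0;0.002 -0.018 -0.001 0;0.001 -0.014 -0.001 0;0.001 -0.009 0 0;0 -0.005 0 0;0 -0.002 0 0;0 0 0 0;0 0 0 0;0 0 0 0"
}}

```text
clock: 13.05
position: [0.5651, 0.0827, 0.1936]
ee_rot: [-0.502, 0.503, 0.496, 0.499]
ft_force: [0.8, -0.5, -1.8]
grip_width: 0.574
```

Run:
```python
from st import *
st([.558,.0838,.195]);c=camera('wrist')['img']
cv2.imwrite('pics/w8z.png',cv2.resize(c[235:420,225:410],None,fx=3.2,fy=3.2,interpolation=cv2.INTER_CUBIC))
c=camera('top')['img'];cv2.imwrite('pics/t8z.png',cv2.resize(c[190:310,130:290],None,fx=4,fy=4,interpolation=cv2.INTER_CUBIC))
c=camera('scene')['img'];cv2.imwrite('pics/s8z.png',cv2.resize(c[120:260,310:490],None,fx=4,fy=4,interpolation=cv2.INTER_CUBIC))
```

```text
t 13.05 p [0.5651 0.0827 0.1936] yaw_y 179.75 tilt [ 0.0016 -0.0104 -0.9999] j [ 0.35  0.32 -0.7   1.64  0.23  1.26  1.17] F [ 0.8 -0.5 -1.8] T [ 0.04  0.02 -0.03] g 0.574
rel tool [-0.0014  0.0072  0.0011]
```

View pics/w8z.png

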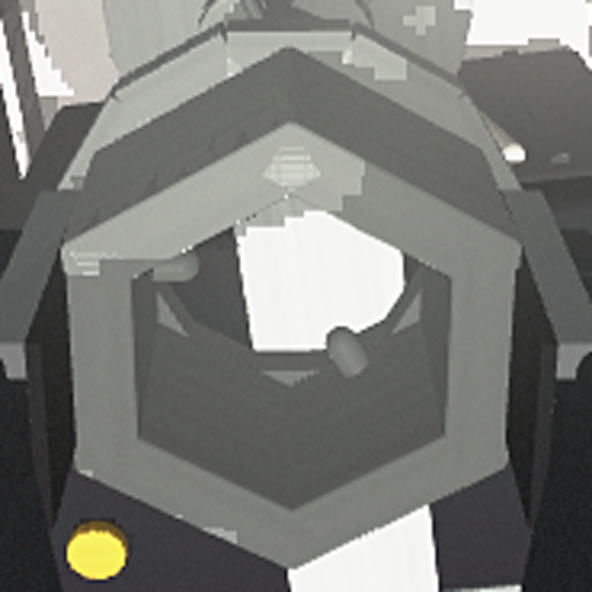

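View pics/s8z.png

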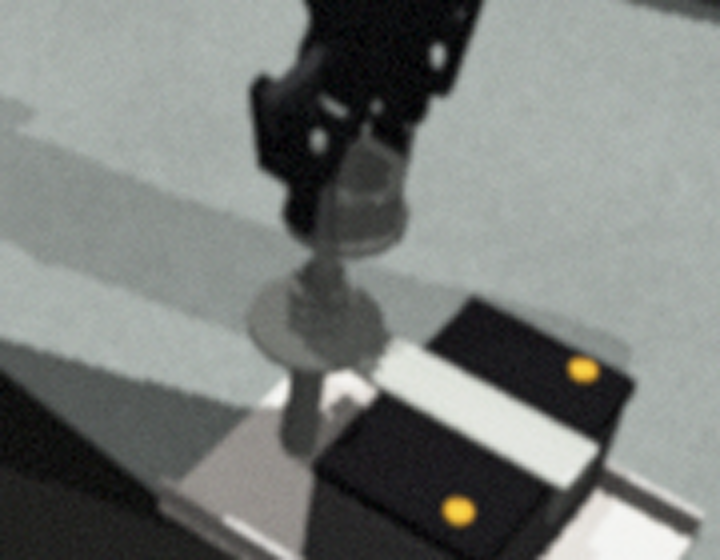

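Emit:
{"api": "play_rows", "payload": {
  "increments": "0 0.003 0.0005 0;0 0.003 0.0005 0;0 0.001 0 0;0 0 0 0;0 0 0 0;0 0 0 0"
}}

```text
clock: 13.8
position: [0.5573, 0.0837, 0.194]
ee_rot: [-0.502, 0.503, 0.496, 0.499]
ft_force: [-0.0, 1.3, -1.9]
grip_width: 0.574
```

Run:
```python
from st import *
o,R=st([.558,.0838,.195]);c=camera('wrist')
print(proj(c,[.5591,.084,.152],o),proj(c,[.5591,.084,.106],o))
cv2.imwrite('pics/w9.png',c['img'])
cv2.imwrite('pics/w9z.png',cv2.resize(c['img'][130:280,220:410],None,fx=4,fy=4,interpolation=cv2.INTER_CUBIC))
```

```text
t 13.8 p [0.5573 0.0837 0.194 ] yaw_y 179.75 tilt [ 0.0023 -0.0109 -0.9999] j [ 0.36  0.3  -0.71  1.66  0.22  1.26  1.17] F [-0.   1.3 -1.9] T [ 0.03  0.01 -0.02] g 0.574
rel tool [-0.001  -0.0007  0.0001]
(np.float64(314.0474840704224), np.float64(279.6691310128136)) (np.float64(315.15006516178084), np.float64(249.26897144147588))
```

View pics/w9z.png

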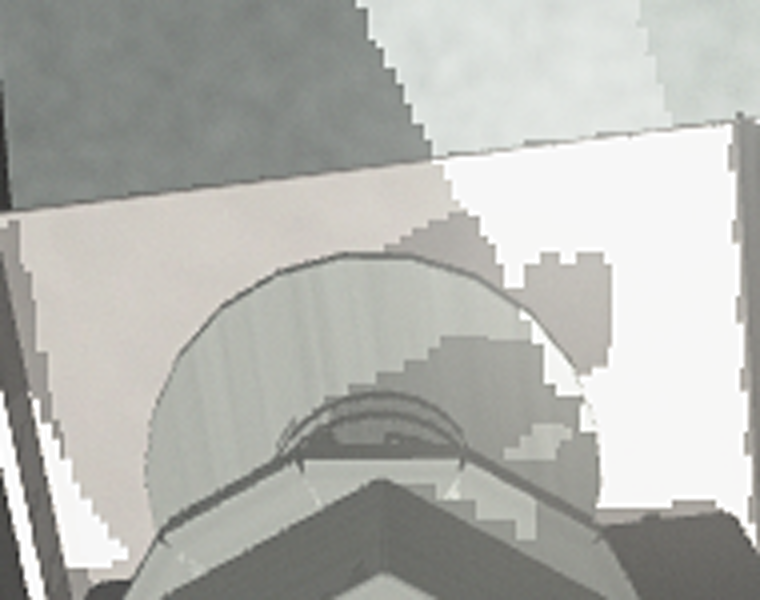

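Run:
```python
from st import *
from scipy.optimize import least_squares
o,R=st();c=camera('wrist')
P=np.array([(147,480),(150,425),(180,352),(225,303),(280,270),(345,253),(400,255),(460,270),(515,300),(577,375),(598,450)])/4-.4+[220,130]
W=np.array([onz(c,u,v,.106,o) for u,v in P])
s=least_squares(lambda p:np.hypot(W[:,0]-p[0],W[:,1]-p[1])-.036,[.56,.085]);print('pad',s.x,np.round(s.fun*1e3,1))
s3=least_squares(lambda p:np.hypot(W[:,0]-p[0],W[:,1]-p[1])-p[2],[.56,.085,.036]);print('pad',s3.x)
print('pad in tool',R.T@(np.array([*s.x,.106])-o['position']))
for X in(-.0183,-.0170): print('nut axis world measured top',o['position']+R@[X,-.0009 if X<-.018 else -.0018,.0015])
```

```text
t 13.85 p [0.5573 0.0837 0.194 ] yaw_y 179.75 tilt [ 0.0023 -0.0109 -0.9999] j [ 0.36  0.3  -0.71  1.66  0.22  1.26  1.17] F [-0.7 -1.  -2.1] T [ 0.03  0.04 -0.01] g 0.575
pad [0.5594152  0.08251158] [-0.6 -0.4 -0.1  0.   0.2  0.3 -0.  -0.   0.  -0.3 -0.7]
pad [0.55860863 0.08242234 0.03534395]
pad in tool [ 0.08797362 -0.00187457 -0.00021474]
nut axis world measured top [0.55820364 0.08539178 0.21224599]
nut axis world measured top [0.55910662 0.08537366 0.21094818]
```

Run:
```python
from st import *
for i in range(2):
    c=camera('wrist');print(c['cx'],c['cy'],c['fov_y'],np.round(c['tool_from_camera'],4))
```

```text
315.5028773374627 237.3974364162723 64.94850015474553 [[ 4.000e-04 -3.045e-01  9.525e-01 -1.345e-01]
 [ 1.000e-04 -9.525e-01 -3.045e-01  7.740e-02]
 [ 1.000e+00  2.000e-04 -4.000e-04  1.600e-03]
 [ 0.000e+00  0.000e+00  0.000e+00  1.000e+00]]
315.5028773374627 237.3974364162723 64.94850015474553 [[ 4.000e-04 -3.045e-01  9.525e-01 -1.345e-01]
 [ 1.000e-04 -9.525e-01 -3.045e-01  7.740e-02]
 [ 1.000e+00  2.000e-04 -4.000e-04  1.600e-03]
 [ 0.000e+00  0.000e+00  0.000e+00  1.000e+00]]
```

Emit:
{"api": "play_rows", "payload": {
  "increments": "0 -0.0005 -0.0014 0;0 -0.0003 -0.0014 0;0 0 0 0;0 0 0 0;0 0 0 0"
}}

```text
clock: 14.5
position: [0.5583, 0.0805, 0.1939]
ee_rot: [-0.502, 0.503, 0.496, 0.499]
ft_force: [0.5, -0.7, -2.6]
grip_width: 0.573
```

Run:
```python
from st import *
o,R=st([.558,.0809,.165])
```

```text
t 14.5 p [0.5583 0.0805 0.1939] yaw_y 179.74 tilt [ 0.002  -0.0108 -0.9999] j [ 0.36  0.31 -0.7   1.66  0.22  1.26  1.18] F [ 0.5 -0.7 -2.6] T [ 0.01  0.   -0.03] g 0.573
rel tool [0.0288 0.0004 0.0007]
```

Emit:
{"api": "play_rows", "payload": {
  "increments": "0.004 0 0.0003 0;0.007 0.0002 0.0003 0;0.008 0 0.0002 0;0.007 0 0 0;0.005 0 0 0;0.003 0 0 0;0.002 0 0 0;0 0 0 0;0 0 0 0;0 0 0 0"
}}

```text
clock: 15.5
position: [0.5578, 0.081, 0.1539]
ee_rot: [-0.502, 0.504, 0.496, 0.499]
ft_force: [-0.7, 0.1, -2.1]
grip_width: 0.574
```

Run:
```python
from st import *
o,R=st([.558,.0809,.1387])
c=camera('wrist')
cv2.imwrite('pics/w10z.png',cv2.resize(c['img'][180:430,200:430],None,fx=2.4,fy=2.4,interpolation=cv2.INTER_CUBIC))
c=camera('scene')['img'];cv2.imwrite('pics/s10z.png',cv2.resize(c[140:260,330:470],None,fx=4,fy=4,interpolation=cv2.INTER_CUBIC))
```

```text
t 15.5 p [0.5578 0.081  0.1539] yaw_y 179.75 tilt [ 9.000e-04 -1.080e-02 -9.999e-01] j [ 0.35  0.34 -0.7   1.7   0.25  1.18  1.16] F [-0.7  0.1 -2.1] T [ 0.03  0.05 -0.01] g 0.574
rel tool [ 0.0152 -0.0002  0.    ]
```

View pics/w10z.png

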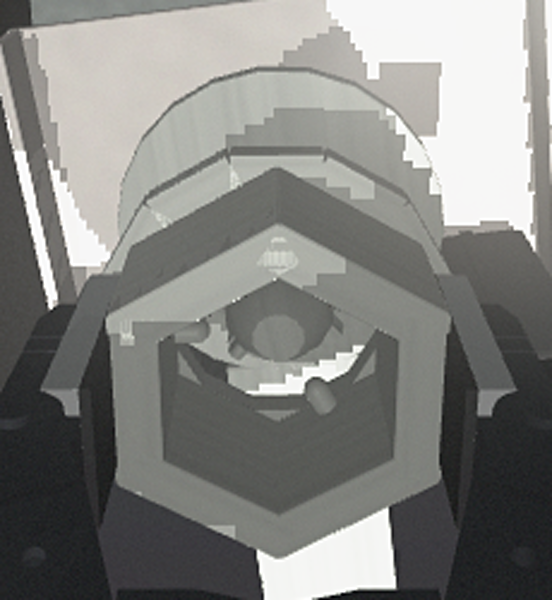

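View pics/s10z.png

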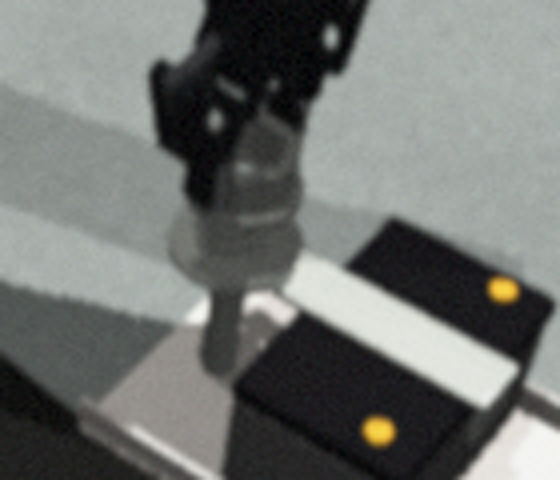

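Run:
```python
from st import *
o,R=st();c=camera('wrist')
w=onz(c,276/2.4-.3+200,338/2.4-.3+180,.152,o);print(w,R.T@(w-o['position']))
T=np.array(c['tool_from_camera']);f=240/np.tan(np.radians(c['fov_y'])/2)
P=np.array([(278,224),(449,318),(441,483),(280,558),(117,480),(107,318)])/2.4-.3+[200,180]
for X in(-.0183,-.017):
    q=[]
    for u,v in P:
        d=T[:3,:3]@[(u-c['cx'])/f,(v-c['cy'])/f,1];p=T[:3,3];q.append(p+d*(X-p[0])/d[0])
    q=np.array(q);m=q.mean(0);print(X,np.round(m,4),np.round(np.linalg.norm(q-m,axis=1),4))
```

```text
t 15.6 p [0.5578 0.0811 0.154 ] yaw_y 179.75 tilt [ 0.0011 -0.0107 -0.9999] j [ 0.35  0.34 -0.7   1.7   0.25  1.18  1.16] F [-0.3  1.  -1.9] T [0.02 0.01 0.02] g 0.574
[0.55977181 0.08225363 0.152     ] [ 0.0019725  -0.00194355  0.00119128]
-0.0183 [-0.0183 -0.0009  0.0016] [0.0287 0.0282 0.0287 0.0285 0.0284 0.0284]
-0.017 [-0.017  -0.0018  0.0016] [0.029  0.0285 0.0291 0.0289 0.0287 0.0287]
```

Emit:
{"api": "play_rows", "payload": {
  "increments": "0.003 -0.0003 0 0;0.003 0 0 0;0.003 0 0 0;0.002 0 0 0;0.001 0 0 0;0 0 0 0;0 0 0 0"
}}

```text
clock: 16.35
position: [0.558, 0.0809, 0.1407]
ee_rot: [-0.502, 0.504, 0.496, 0.499]
ft_force: [0.6, 0.8, -0.8]
grip_width: 0.573
```

Run:
```python
from st import *
o,R=st([.558,.0809,.1387])
```

```text
t 16.35 p [0.558  0.0809 0.1407] yaw_y 179.75 tilt [ 8.000e-04 -1.080e-02 -9.999e-01] j [ 0.35  0.36 -0.69  1.72  0.26  1.16  1.15] F [ 0.6  0.8 -0.8] T [ 0.01  0.02 -0.01] g 0.573
rel tool [0.002  0.     0.0001]
```

Emit:
{"api": "play_rows", "payload": {
  "increments": "0.001 0 0 0;0.001 0 0 0;0.001 0 0 0"
}}

```text
clock: 16.65
position: [0.5584, 0.0809, 0.1385]
ee_rot: [-0.502, 0.503, 0.496, 0.499]
ft_force: [-5.0, -1.3, 9.7]
grip_width: 0.57
```

Run:
```python
from st import *
o,R=st([.558,.0809,.1387])
```

```text
t 16.65 p [0.5584 0.0809 0.1385] yaw_y 179.75 tilt [ 0.0018 -0.0109 -0.9999] j [ 0.35  0.36 -0.69  1.72  0.26  1.15  1.15] F [-5.  -1.3  9.7] T [-0.21  1.   -0.01] g 0.57
rel tool [-0.0002  0.0004 -0.    ]
```

Emit:
{"api": "play_rows", "payload": {
  "increments": "0 0.0003 0 -0.06;0.0004 0 0 -0.08;0.0004 0 0 -0.08;0.0004 0 0 -0.08"
}}

```text
clock: 17.05
position: [0.5593, 0.0825, 0.1388]
ee_rot: [0.574, -0.419, -0.567, -0.417]
ft_force: [-1.2, 0.9, 1.7]
grip_width: 0.572
```

Run:
```python
from st import *
o,R=st([.558,.0809,.1387])
```

```text
t 17.05 p [0.5593 0.0825 0.1388] yaw_y -162.48 tilt [ 0.0056 -0.0092 -0.9999] j [ 0.38  0.37 -0.74  1.72  0.28  1.16  1.44] F [-1.2  0.9  1.7] T [0.25 0.27 0.02] g 0.572
rel tool [ 0.0001  0.0017 -0.0011]
```

Emit:
{"api": "play_rows", "payload": {
  "increments": "0.0005 0.001 -0.0006 -0.06;0.0006 0.0005 -0.0003 -0.06;0.0008 0.0002 -0.0002 -0.06;0.001 0.0002 -0.0002 -0.06"
}}

```text
clock: 17.45
position: [0.5592, 0.0821, 0.1376]
ee_rot: [0.622, -0.344, -0.614, -0.342]
ft_force: [-0.3, -1.8, -1.0]
grip_width: 0.576
```

Run:
```python
from st import *
o,R=st([.558,.0809,.1387])
```

```text
t 17.45 p [0.5592 0.0821 0.1376] yaw_y -148.03 tilt [ 0.009  -0.0076 -0.9999] j [ 0.42  0.38 -0.78  1.72  0.3   1.16  1.68] F [-0.3 -1.8 -1. ] T [-0.18  0.17  0.01] g 0.576
rel tool [-0.0011  0.0016 -0.0004]
```

Emit:
{"api": "play_rows", "payload": {
  "increments": "0.0015 0.0004 -0.0002 -0.04;0.0015 0.0004 -0.0002 -0.04;0.0015 0.0002 0 -0.03;0.0015 0 0 0"
}}

```text
clock: 17.85
position: [0.5588, 0.0809, 0.1313]
ee_rot: [0.641, -0.307, -0.633, -0.306]
ft_force: [0.3, 0.3, -3.2]
grip_width: 0.575
```

Run:
```python
from st import *
o,R=st([.558,.0809,.1387])
```

```text
t 17.85 p [0.5588 0.0809 0.1313] yaw_y -141.37 tilt [ 0.0095 -0.0077 -0.9999] j [ 0.43  0.39 -0.8   1.73  0.32  1.15  1.78] F [ 0.3  0.3 -3.2] T [-0.04  0.04 -0.03] g 0.575
rel tool [-0.0074  0.0006  0.0004]
```

Emit:
{"api": "play_rows", "payload": {
  "increments": "0.001 0 0 0;0.001 0 0 0;0.0007 0 0 0;0 0 0 0"
}}

```text
clock: 18.25
position: [0.5592, 0.0811, 0.1307]
ee_rot: [0.641, -0.309, -0.632, -0.306]
ft_force: [-0.8, 1.2, -0.8]
grip_width: 0.57
```

Run:
```python
from st import *
o,R=st([.558,.0809,.1297])
```

```text
t 18.25 p [0.5592 0.0811 0.1307] yaw_y -141.56 tilt [ 0.0105 -0.0087 -0.9999] j [ 0.43  0.39 -0.8   1.73  0.32  1.14  1.78] F [-0.8  1.2 -0.8] T [-0.09  0.27 -0.04] g 0.57
rel tool [0.001  0.001  0.0006]
```

Emit:
{"api": "play_rows", "payload": {
  "increments": "0.0003 0 0 0.06;0.0005 0 0 0.1;0.0005 0 0 0.1;0.0005 0 0 0.1;0.0005 0 0 0.1"
}}

```text
clock: 18.75
position: [0.5598, 0.0812, 0.1284]
ee_rot: [0.551, -0.449, -0.541, -0.45]
ft_force: [0.0, 0.5, -1.6]
grip_width: 0.574
```

Run:
```python
from st import *
o,R=st([.558,.0809,.1297])
```

```text
t 18.75 p [0.5598 0.0812 0.1284] yaw_y -168.99 tilt [ 0.0119 -0.0083 -0.9999] j [ 0.37  0.37 -0.72  1.73  0.28  1.13  1.33] F [ 0.   0.5 -1.6] T [-0.01  0.01 -0.03] g 0.574
rel tool [-0.0013  0.0018  0.0001]
```

Emit:
{"api": "play_rows", "payload": {
  "increments": "0.0006 0.0004 0 0.12;0.0006 0.0004 0 0.12;0.0006 0 0 0.12;0.0006 0 0 0.12;0.0006 0 0 0.12"
}}

```text
clock: 19.25
position: [0.5596, 0.0813, 0.1254]
ee_rot: [-0.385, 0.594, 0.375, 0.599]
ft_force: [0.7, -0.5, -0.1]
grip_width: 0.574
```

Run:
```python
from st import *
o,R=st([.5588,.0812,.1297])
```

```text
t 19.25 p [0.5596 0.0813 0.1254] yaw_y 155.04 tilt [ 0.0134 -0.008  -0.9999] j [ 0.29  0.35 -0.61  1.74  0.24  1.11  0.73] F [ 0.7 -0.5 -0.1] T [-0.02  0.03  0.07] g 0.574
rel tool [-0.0043  0.0006 -0.0004]
```

Emit:
{"api": "play_rows", "payload": {
  "increments": "0.0006 0.0003 -0.0003 0.12;0.0006 0.0002 0 0.12;0.0006 0 0 0.12;0.0006 0 0 0.12;0.0006 0 0 0.12;0.0006 0 0 0.12"
}}

```text
clock: 19.85
position: [0.5596, 0.0819, 0.1216]
ee_rot: [-0.138, 0.69, 0.13, 0.699]
ft_force: [0.1, 0.1, -0.6]
grip_width: 0.57
```

Run:
```python
from st import *
o,R=st([.5588,.0812,.1297])
```

```text
t 19.85 p [0.5596 0.0819 0.1216] yaw_y 111.84 tilt [ 0.015  -0.0074 -0.9999] j [ 0.19  0.33 -0.5   1.75  0.19  1.09  0.01] F [ 0.1  0.1 -0.6] T [-0.01  0.01 -0.03] g 0.57
rel tool [-0.0081 -0.0005 -0.0009]
```

Emit:
{"api": "play_rows", "payload": {
  "increments": "0.0006 0 -0.0003 0.12;0.0006 0 -0.0003 0.12;0.0006 0 0 0.12;0.0006 0 0 0.12"
}}

```text
clock: 20.25
position: [0.5595, 0.0825, 0.1193]
ee_rot: [0.041, 0.7, -0.045, 0.712]
ft_force: [0.1, 0.6, -1.3]
grip_width: 0.572
```

Run:
```python
from st import *
o,R=st([.5588,.0812,.1297])
```

```text
t 20.25 p [0.5595 0.0825 0.1193] yaw_y 83.06 tilt [ 0.0163 -0.0067 -0.9998] j [ 0.13  0.32 -0.42  1.76  0.16  1.08 -0.47] F [ 0.1  0.6 -1.3] T [0.   0.04 0.02] g 0.572
rel tool [-0.0104 -0.0014 -0.0004]
```

Emit:
{"api": "play_rows", "payload": {
  "increments": "0.0004 -0.0004 0 0.07;0.0004 -0.0003 0 0.07;0.0004 0 0 0.07;0.0004 0 0 0.07"
}}

```text
clock: 20.65
position: [0.5599, 0.0828, 0.1179]
ee_rot: [0.145, 0.685, -0.147, 0.698]
ft_force: [-0.9, -0.1, 2.8]
grip_width: 0.57
```

Run:
```python
from st import *
o,R=st([.5588,.0812,.1297])
```

```text
t 20.65 p [0.5599 0.0828 0.1179] yaw_y 66.13 tilt [ 0.0178 -0.006  -0.9998] j [ 0.09  0.32 -0.38  1.76  0.14  1.07 -0.76] F [-0.9 -0.1  2.8] T [-0.01  0.35  0.05] g 0.57
rel tool [-0.0118 -0.0019 -0.0002]
```

Emit:
{"api": "play_rows", "payload": {
  "increments": "0.0004 -0.0005 0 0.06;0.0004 -0.0005 0 0.06;0.0003 0 0 0.06"
}}

```text
clock: 20.95
position: [0.5597, 0.0824, 0.1178]
ee_rot: [0.211, 0.668, -0.211, 0.682]
ft_force: [-1.0, 0.1, 1.8]
grip_width: 0.577
```

Run:
```python
from st import *
o,R=st([.5588,.0812,.1297])
```

```text
t 20.95 p [0.5597 0.0824 0.1178] yaw_y 55.29 tilt [ 0.0185 -0.0059 -0.9998] j [ 0.07  0.31 -0.35  1.76  0.13  1.07 -0.94] F [-1.   0.1  1.8] T [-0.08  0.43  0.02] g 0.577
rel tool [-0.0119 -0.0014  0.0002]
```

Emit:
{"api": "play_rows", "payload": {
  "increments": "0.0003 -0.0003 0 0.06;0.0003 0 0 0.06;0.0003 0 0 0.06"
}}

```text
clock: 21.25
position: [0.5596, 0.0819, 0.1177]
ee_rot: [0.274, 0.645, -0.273, 0.659]
ft_force: [-1.3, -2.0, 3.6]
grip_width: 0.575
```

Run:
```python
from st import *
o,R=st([.5588,.0812,.1297])
c=camera('wrist')['img'];cv2.imwrite('pics/w11.png',c)
c=camera('scene')['img'];cv2.imwrite('pics/s11z.png',cv2.resize(c[140:260,330:470],None,fx=4,fy=4,interpolation=cv2.INTER_CUBIC))
```

```text
t 21.25 p [0.5596 0.0819 0.1177] yaw_y 44.46 tilt [ 0.019  -0.0066 -0.9998] j [ 0.05  0.31 -0.33  1.77  0.12  1.07 -1.12] F [-1.3 -2.   3.6] T [-0.31  0.63  0.17] g 0.575
rel tool [-0.012  -0.001   0.0002]
```

View pics/w11.png

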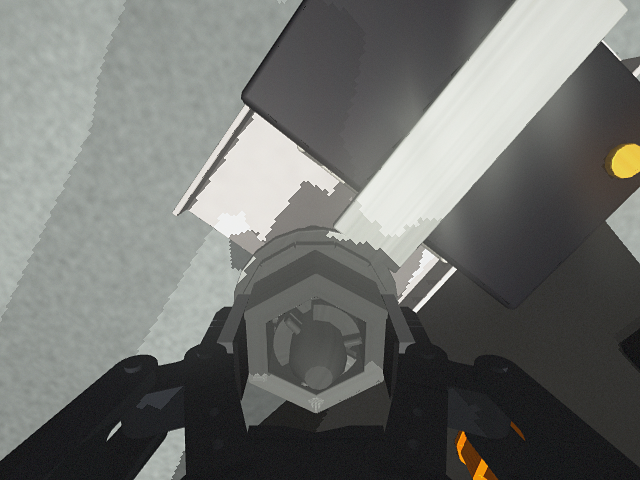

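View pics/s11z.png

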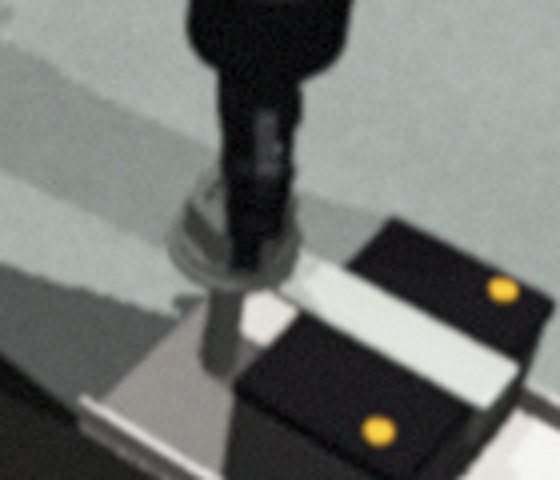

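Emit:
{"api": "play_rows", "payload": {
  "increments": "0.0003 0 0 0.06;0.0003 0 0 0.06"
}}

```text
clock: 21.55
position: [0.5597, 0.0816, 0.1177]
ee_rot: [0.312, 0.628, -0.311, 0.642]
ft_force: [-1.6, -2.7, 3.9]
grip_width: 0.573
```

Run:
```python
from st import *
o,R=st([.5588,.0812,.1297])
```

```text
t 21.55 p [0.5597 0.0816 0.1177] yaw_y 37.74 tilt [ 0.0191 -0.0074 -0.9998] j [ 0.03  0.31 -0.31  1.77  0.12  1.06 -1.23] F [-1.6 -2.7  3.9] T [0.06 0.87 0.69] g 0.573
rel tool [-0.012  -0.0008 -0.0001]
```

Emit:
{"api": "play_rows", "payload": {
  "increments": "0 0 0 0;0 0 0 0;0 0 0 0;0 0 0 0;0 0 0 0",
  "hand": -0.7
}}

```text
clock: 22.05
position: [0.5603, 0.0824, 0.1178]
ee_rot: [0.31, 0.628, -0.308, 0.644]
ft_force: [0.3, 0.9, 0.5]
grip_width: 0.848
```

Run:
```python
from st import *
o,R=st([.5588,.0812,.1297])
c=camera('wrist')['img'];cv2.imwrite('pics/w12.png',c)
```

```text
t 22.05 p [0.5603 0.0824 0.1178] yaw_y 38.18 tilt [ 0.0207 -0.0063 -0.9998] j [ 0.03  0.31 -0.31  1.77  0.12  1.06 -1.23] F [0.3 0.9 0.5] T [-0.01  0.02 -0.03] g 0.848
rel tool [-0.0119 -0.0018  0.0003]
```

View pics/w12.png

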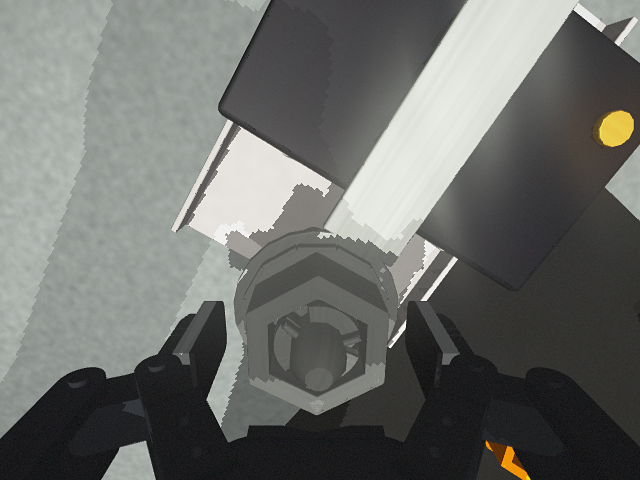

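Fingers are clear on both sides; nut hex centred at about (317,345). Lifting away to check the seat.

Emit:
{"api": "play_rows", "payload": {
  "increments": "-0.004 0 0 0;-0.01 0 0 0;-0.015 0 0 0;-0.02 0 0 0;-0.02 0 0 0;-0.02 -0.01 0 0;-0.015 -0.02 0 0;-0.01 -0.02 0 0;-0.005 -0.01 0 0;0 0 0 0;0 0 0 0;0 0 0 0"
}}

```text
clock: 23.3
position: [0.5101, 0.0467, 0.2473]
ee_rot: [0.31, 0.627, -0.306, 0.645]
ft_force: [0.5, -0.5, -0.0]
grip_width: 0.849
```

Run:
```python
from st import *
o,R=st([.5588,.0812,.106])
c=camera('wrist')['img'];cv2.imwrite('pics/w13.png',c)
cv2.imwrite('pics/w13b.png',cv2.resize(c[140:330,220:420],None,fx=3,fy=3,interpolation=cv2.INTER_CUBIC))
c=camera('scene')['img'];cv2.imwrite('pics/s13z.png',cv2.resize(c[150:250,340:450],None,fx=6,fy=6,interpolation=cv2.INTER_CUBIC))
```

```text
t 23.3 p [0.5101 0.0467 0.2473] yaw_y 38.35 tilt [ 0.0258 -0.005  -0.9997] j [ 0.1   0.08 -0.3   1.75  0.03  1.29 -1.11] F [ 0.5 -0.5 -0. ] T [0.05 0.03 0.02] g 0.849
rel tool [0.1423 0.0572 0.0003]
```

View pics/w13.png

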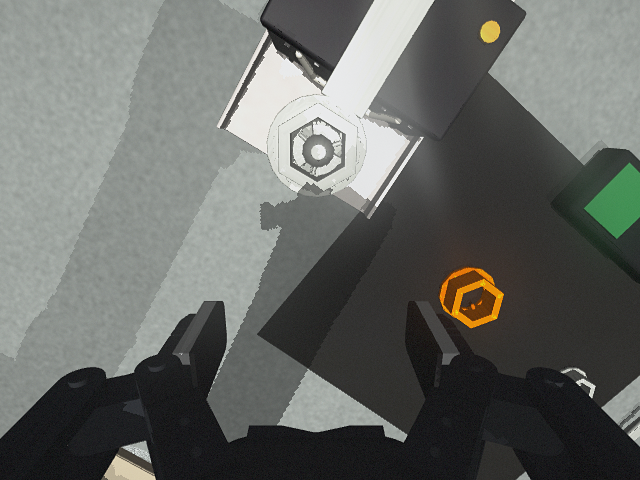

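View pics/s13z.png

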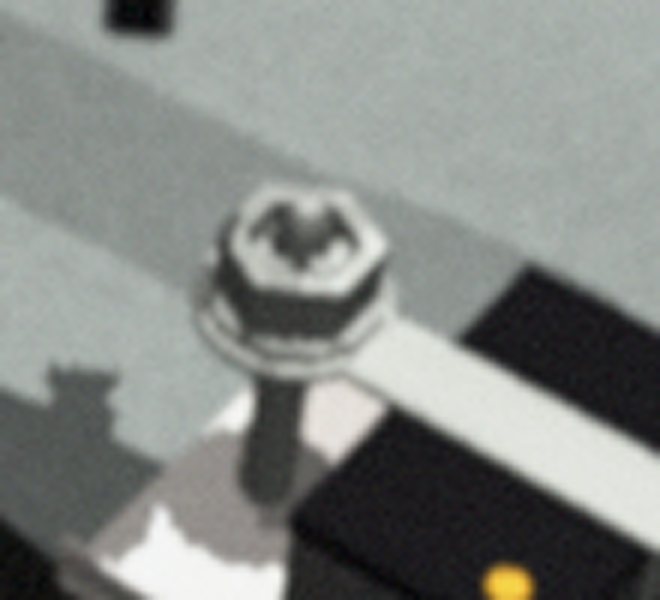

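Run:
```python
from st import *
c=camera('top')['img'];cv2.imwrite('pics/t14.png',c)
a=cv2.imread('pics/top0.png');d=cv2.absdiff(a,c).max(2)
print('bystander diff meter',(d[190:235,335:410]>60).sum(),'tools',(d[210:370,455:490]>60).sum())
st();print(workorder.hand_in())
```

```text
bystander diff meter 0 tools 0
t 23.45 p [0.51   0.0467 0.247 ] yaw_y 38.37 tilt [ 0.0251 -0.005  -0.9997] j [ 0.1   0.08 -0.3   1.75  0.03  1.29 -1.11] F [-0.2  0.8  0.6] T [-0.03  0.05 -0.02] g 0.85
the job is handed in; nothing more can be done
None
```

The big hex nut is on the post, screwed down to the bar and released, and I handed the job in at 23.5 s.

**What I did**
- I gripped the larger grey nut across its flats and set it over the post, touching the crown at about 10 N.
- Turning it about 38° anticlockwise made it drop into the thread start.
- I ran it about 180° clockwise. It sank at the thread's pitch, about 2.3 mm in the first 27°, with only a few newtons on the wrist. At the bottom the depth stopped changing and the torque rose to 0.7 N·m. I then opened the gripper and backed off.

**Last checks**
- **Depth:** the tool came down 20.8 mm from crown contact to the final stop, against 21 mm expected. I could not measure the last millimetre directly in the images, so "flush" rests on this figure, the torque rise and how it looks in the scene view.
- **Position:** the post tip sits in the middle of the nut's bore to within about 2 pixels, and the flange looks flat on the bar. The gripper read zero force and was well clear.
- **Bystanders:** the meter, wrench and screwdriver showed no change in the top camera against the first picture.

**What disagreed**
- The wrist camera's calibration was off by about 1.5 mm sideways. I corrected for this by comparing the nut and post in the same view.
- The tool leaned slightly by the end, about 0.02 to 0.026 rad. I did not measure the nut's own lean after letting go. The total clockwise turn is slightly over the 150 to 170° given, probably play and the gripper slipping or winding up at the stop.

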